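# Clear and probe the drain panel's joint

### The arm

A 6-joint arm with a two-finger parallel gripper is mounted at the origin on the work surface. World frame = base frame: x ahead of the robot, y to its left, z up, the work surface at z = 0. Lengths are in m, angles in rad, forces in N, time in s.
With the tool pointing down it reaches from about 0.4 to 0.825 m from the base axis. Payload 7 kg.
Tool frame: the origin (TCP) lies at the very end of the fingers, on their centre line; the grasp point (between the pads) lies 19 mm behind it; z points along the fingers, y is the line along which they close (so a half turn about z gives the same grasp; the last joint's range is limited). The gripper opens to 88 mm and grips with 3 to 60 N. Pads are 19 mm wide; open, the fingers measure 130 mm over their backs; the gripper's body (78 mm by 193 mm) begins 47 mm behind the grasp point.
Start: joints at [1.469, 0.359, 0.012, 0, -1.224, -0.288], TCP at [0.257, 0.624, 0.227] pointing down, gripper open.
Joint ranges: [-3.07, 3.07], [-1.43, 2.12], [-1.02, 1.25], [-3.03, 1.67], [-3.05, -0], [-3.03, 3.03]. Speed limits (rad/s): [2.39, 2.39, 3.01, 3.14, 3.14, 3.14].

### API

Orientations are given as [roll, pitch, yaw] about the fixed x, y, z axes, in that order (R = Rz(yaw) Ry(pitch) Rx(roll)).
In Python, from station import * gives the robot as it stands.
- The arm moves only by the tool servo_tool, never from a script. Its argument "moves" is a list of rows, each an object of numbers: "jaw": the opening, from 0 (shut) to 1 (fully open); "dx", "dy", "dz": the shift along the world's x, y, z in m; "roll": the turn about the world's z in degrees. A call has exactly 10 rows; each row shifts and turns the commanded pose from where the row before left it; what a row does not reach is not made up. A row lasts 1/8 s, in which the tool goes at most 62.5 mm and 10.7 degrees, less where a joint would pass 70% of its speed; a pose out of reach is approached as far as the arm can. A call with a gripper value outside its range is refused whole. The fingers move at their own pace and stop on an object; "newtons" is the grip in N (left out, the last holds). Time passes only in rows, so rows that do not move let the fingers close, or fill a call up. It gives the time, the measured TCP pose, the force, the opening and the grip force at its end, in the units of the state.
- get_state(): the state, without advancing time (a new reading comes with each control period).
- grab_frame(name): name is "side" or "top"; returns (picture, depth): 384x512x3 uint8, red, green, blue; 384x512 float32, m along the optical axis (not along the pixel's ray), 0 where there is no reading.
- calibration(name): a dict with "intrinsics" (3x3 intrinsics, pixels), "R" (3x3) and "t" (3): a world point X has camera coordinates R X + t. Camera axes: x right, y down, z forward; pixel columns grow to the right and rows downward; lengths in m; the calibration is good to about 2 mm. A picture is of the moment at which its call begins. calibration takes no time and is no camera call.
- job_done(): hands the job in; it is judged then, once.
The state is a dict: "t": time; "q": joint angles; "qd": joint speeds; "joint_efforts": joint torques, N m; "eef_pos": TCP position; "ee_rot": TCP orientation; "force": force on the tool from outside, world axes, zero at the start; "moment": the same for the moment, N m; "width": finger opening in m; "gripper_force": force on a finger pad.
Only numpy, scipy, OpenCV 4.12 (cv2) and the standard library are available. Lean on these libraries where they do the work, as an engineer would, in place of code of your own. Each camera call takes 0.05 s, during which the arm holds its last target. There are 200 camera calls.

### The job

The L-shaped open joint in the drain panel must be checked. Take the small clay pot that stands across it and nest it gently and upright, fully down, in the stack of matching pots; then take the seam probe from its forked stand, lower its tip into the joint at the end beside the round boss and guide it slowly (well under 8 cm a second) along the joint, round the corner to the other end, the tip staying right down in the joint and coming out only at the ends. Press lightly, hang the probe back in its stand as it was, and leave everything else undisturbed.

Things in the scene. Friction and masses are not known exactly. Their poses are not given: they have to be found in the camera images.
- panel: white square panel fixed to the bench, 160 x 160 mm, top 16 mm above the bench; origin under its centre, z up. An L-shaped joint, an open groove 12 mm wide, 10 mm deep (floor at 6 mm), runs from panel (68,-35) mm along -x to the corner (-35,-35), then along +y to (-35,68), open to the panel's edge at both ends. A steel boss, 18 mm wide, 8 mm high, at (66,-61) mm stands by the start
- joint_start (a point): point on the groove floor, mid-width, 12 mm in from the panel's edge, at the end beside the round boss
- joint_corner (a point): point on the groove floor, mid-width, at the corner of the L
- joint_end (a point): point on the groove floor, mid-width, 12 mm in from the panel's edge, at the other end
- pot: small empty clay pot standing on the panel, across its groove; 60 mm high, 62 mm wide at its collar (the top 24 mm), tapering below from 50 mm to 34 mm at the foot, wall 3 mm; origin at the centre of its underside, z up
- pot_rim (a point): centre of the pot's mouth, 60 mm above its underside
- stack: loose stack of two clay pots like the small one, one in the other, 84 mm high, one piece; origin at the centre of its underside. Its mouth is 56 mm wide inside. A third pot nested in it rests its collar on the stack's rim: that pot's underside is then 48 mm above the stack's underside, its rim 24 mm above the stack's rim
- stack_rim (a point): centre of the stack's open mouth, 84 mm above its underside
- probe: seam probe, hanging tip down in the stand: origin at the very tip, z up along the shaft. Ball tip 6 mm wide, shaft 6 then (from 32 mm up) 10 mm wide, steel flange 36 mm wide from 75 to 81 mm above the tip; above it a flat-sided wooden grip from 81 to 123 mm, 40 mm long along the probe's x, 20 mm wide along its y (close the fingers along y)
- probe_tip (a point): the probe's tip, its lowest point (same as the body's origin)
- probe_grip (a point): middle of the wooden grip, 108 mm above the tip
- stand: forked dark steel stand fixed to the bench, foot 100 x 80 mm; origin on the bench under where the probe hangs, z up. Two level prongs 14 mm wide, 18 mm apart, top at 87 mm, point along its -x (open ends 22 mm from the origin; upright 36 mm behind it, on +x). The shaft hangs in the gap, the flange resting on the prongs, the tip 12 mm above the bench
- stand_slot (a point): point in the gap between the prongs where the probe hangs, level with their top, 87 mm above the bench
- seedling_a: bystander: potted seedling, black pot 60 mm wide and 55 mm high, leaves to 120 mm; origin under its centre
- seedling_b: bystander: another such seedling
- bottle: bystander: white bottle 60 mm wide, 150 mm high; origin under its centre
- saucer: bystander: low clay saucer 84 mm wide, 20 mm high; origin under its centre
- brush: bystander: flat brush 160 mm long lying on the bench; origin under its middle, along x
- wide_pot: bystander: empty clay pot without a collar, 100 mm wide, 75 mm high; origin under its centre
- tape_weight: bystander: steel weight, a disc 56 mm wide and 30 mm high; origin under its centre

How it is judged:
On the way, in this order (a step that is already met when the one before it is completed fails the run):
1. the loose pot is nested upright in the stack and let go (horizontal distance between pot and stack below 0.006 m and z of pot in the frame of stack between 0.043 and 0.053 m and angle between each of pot, stack's own z axis and vertical below 0.1 rad and contact force between pot and the fingers below 0.1 N and linear speed of pot below 0.03 m/s), for 0.2 s.
2. the probe's tip is down in the joint at the end beside the boss (x of probe_tip in the frame of panel between 0.06 and 0.076 m and y of probe_tip in the frame of panel between -0.043 and -0.027 m and z of probe_tip in the frame of panel between 0.002 and 0.012 m), for 0.04 s.
3. the tip passes a third of the first leg, down in the joint (x of probe_tip in the frame of panel between 0.025 and 0.041 m and y of probe_tip in the frame of panel between -0.043 and -0.027 m and z of probe_tip in the frame of panel between 0.002 and 0.012 m), for 0.04 s.
4. the tip passes two thirds of the first leg, down in the joint (x of probe_tip in the frame of panel between -0.008 and 0.008 m and y of probe_tip in the frame of panel between -0.043 and -0.027 m and z of probe_tip in the frame of panel between 0.002 and 0.012 m), for 0.04 s.
5. the tip is in the joint at the corner (x of probe_tip in the frame of panel between -0.043 and -0.027 m and y of probe_tip in the frame of panel between -0.043 and -0.027 m and z of probe_tip in the frame of panel between 0.002 and 0.012 m), for 0.04 s.
6. the tip passes a third of the second leg, down in the joint (x of probe_tip in the frame of panel between -0.043 and -0.027 m and y of probe_tip in the frame of panel between -0.008 and 0.008 m and z of probe_tip in the frame of panel between 0.002 and 0.012 m), for 0.04 s.
7. the tip passes two thirds of the second leg, down in the joint (x of probe_tip in the frame of panel between -0.043 and -0.027 m and y of probe_tip in the frame of panel between 0.025 and 0.041 m and z of probe_tip in the frame of panel between 0.002 and 0.012 m), for 0.04 s.
8. the tip reaches the other end of the joint, still down in it (x of probe_tip in the frame of panel between -0.043 and -0.027 m and y of probe_tip in the frame of panel between 0.06 and 0.076 m and z of probe_tip in the frame of panel between 0.002 and 0.012 m), for 0.04 s.
At the end, for the whole second after the job is handed in: Pot nested in the stack: centres within 6 mm, underside 43-53 mm above the stack's, both upright within 0.1 rad. Probe hanging between the prongs: tip 7-17 mm above the bench, within 9 mm of the gap's middle line and -20 to +35 mm along it, upright within 0.1 rad. All at rest (horizontal distance between pot and stack below 0.006 m and z of pot in the frame of stack between 0.043 and 0.053 m and angle between each of pot, stack, probe's own z axis and vertical below 0.1 rad and x of probe_tip in the frame of stand between -0.02 and 0.035 m and y of probe_tip in the frame of stand between -0.009 and 0.009 m and z of probe_tip in the frame of stand between 0.007 and 0.017 m and linear speed of each of pot, probe, stack below 0.02 m/s); the robot touches nothing.
It fails at once if the probe goes 8 cm/s or faster while its tip is down in the joint (x of probe_tip in the frame of panel between -0.08 and 0.08 m and y of probe_tip in the frame of panel between -0.08 and 0.08 m and z of probe_tip in the frame of panel below 0.012 m and linear speed of probe above 0.08 m/s).
It fails at once if the tip is lifted out of, or put into, the joint anywhere but within about 18 mm of its two ends (tip 3 to 14 mm above the top of the panel, over the panel's middle) (x of probe_tip in the frame of panel between -0.05 and 0.05 m and y of probe_tip in the frame of panel between -0.05 and 0.05 m and z of probe_tip in the frame of panel between 0.019 and 0.03 m).
It fails at once if the probe is pressed on the panel with more than 30 N (contact force between probe and panel above 30 N).
It fails at once if the pot is dropped or forced into the stack (more than 30 N) (contact force between pot and stack above 30 N).
It fails at once if a bystander is pushed more than 30 mm or tipped over (distance of any of seedling_a, seedling_b, bottle, saucer, brush, wide_pot, tape_weight from where it was at the start of the episode above 0.03 m or angle between any of seedling_a, seedling_b, bottle, saucer, wide_pot, tape_weight's own z axis and vertical above 0.5 rad).
It also fails if it takes over 72 s, if anything falls off the work surface, if the arm or the gripper's body presses on something with over 40 N, if the wrist force passes 120 N, or if a joint passes its speed limit or range.

## Working session

There is one attempt and no reset: what is moved stays moved. The work goes in short steps, Python scripts to look and compute and a tool call to move; the robot and the scene stay as the last step left them, time stands still between calls to the robot, and variables do not carry over. Pictures are saved under pics/ and viewed, at most 10 in all, crops included, and the job is handed in when it is done.

Besides the shell and the picture viewer there is one more tool, called as a command line: name --argument value ..., lists and objects as JSON in quotes. servo_tool: Moves the arm, as the interface text tells. Its arguments: {"type":"object","properties":{"moves":{"type":"array","items":{"type":"object","properties":{"jaw":{"type":"number"},"dx":{"type":"number"},"dy":{"type":"number"},"dz":{"type":"number"},"roll":{"type":"number"}}}},"newtons":{"type":"number"}},"required":["moves"]}

```bash
mkdir -p pics; ls; python3 - <<'E'
from station import *
import cv2,numpy as np
for n in("top","side"):
    p,d=grab_frame(n); np.savez(f"pics/{n}0.npz",p=p,d=d); cv2.imwrite(f"pics/{n}0.png",cv2.resize(p[:,:,::-1],(800,600)))
    c=calibration(n); print(n,c["intrinsics"].round(1).tolist(),c["R"].round(3).tolist(),c["t"].round(3).tolist(), (-c["R"].T@c["t"]).round(3))
s=get_state();print(s["t"],s["eef_pos"],s["ee_rot"],s["width"])
E
```

```text
pics
top [[368.6, 0.0, 254.7], [0.0, 368.6, 191.5], [0.0, 0.0, 1.0]] [[0.01, -1.0, 0.007], [-0.995, -0.011, -0.101], [0.102, -0.006, -0.995]] [-0.038, 0.58, 1.004] [ 0.476 -0.026  1.058]
side [[417.3, 0.0, 255.7], [0.0, 417.3, 191.7], [0.0, 0.0, 1.0]] [[0.861, -0.509, -0.011], [-0.345, -0.566, -0.749], [0.375, 0.648, -0.663]] [-0.473, 0.273, 1.093] [ 0.092 -0.794  0.924]
0.1 [0.25634177 0.62397057 0.22573315] [ 3.14013216e+00 -1.44408894e-04 -3.89887099e-01] 0.08764176010146545
```

View pics/top0.png

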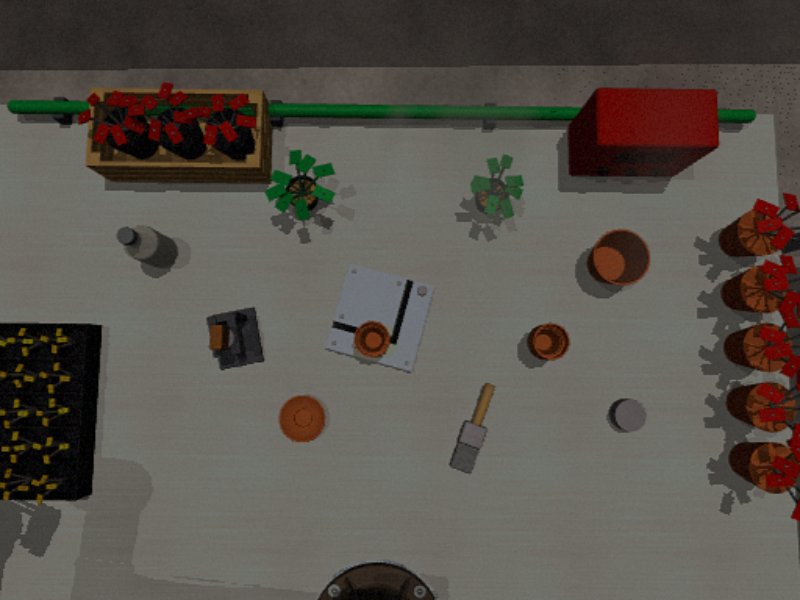

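View pics/side0.png

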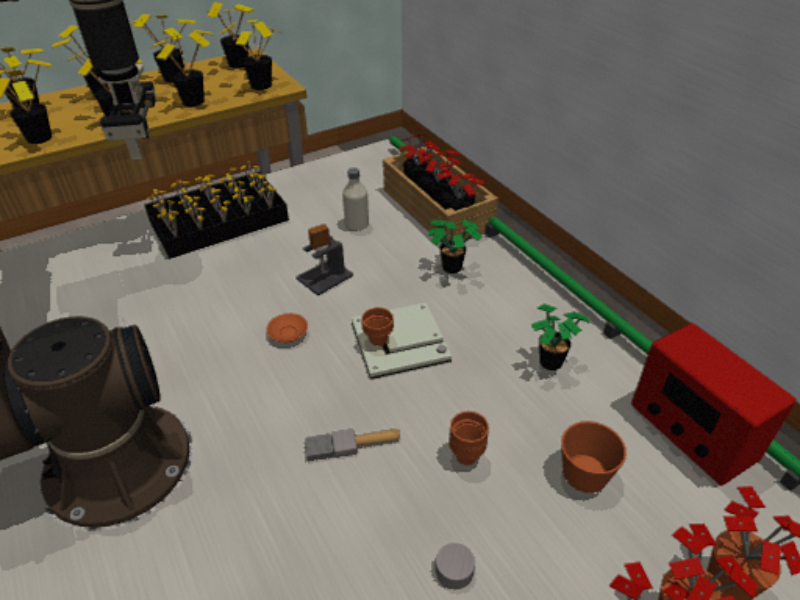

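Top view (800x600): pot (372,339) on panel, stack mouth (549,342), boss (422,291), stand (235,338) with the wooden grip at (218,338). The side view agrees: pot (378,325), stack (468,435), grip (318,237).

```bash
cat > h.py <<'E'
import numpy as np,cv2
from station import *
def cloud(n,d):
    c=calibration(n);K=c["intrinsics"];v,u=np.mgrid[:d.shape[0],:d.shape[1]]
    P=np.stack([(u-K[0,2])/K[0,0]*d,(v-K[1,2])/K[1,1]*d,d],-1)
    return (P-c["t"])@c["R"]
def ray(n,u,v,z):
    c=calibration(n);K=c["intrinsics"];o=-c["R"].T@c["t"]
    r=c["R"].T@np.array([(u-K[0,2])/K[0,0],(v-K[1,2])/K[1,1],1]);return (o+r*(z-o[2])/r[2])[:2]
def proj(n,X):
    c=calibration(n);q=c["intrinsics"]@(c["R"]@np.array(X)+c["t"]);return q[:2]/q[2]
E
python3 - <<'E'
from h import *
for n in("top","side"):
    f=np.load(f"pics/{n}0.npz");p,d=f["p"],f["d"];W=cloud(n,d)
    print(n,"bench z",np.median(W[300:340,200:260,2]) if n=="top" else np.median(W[330:370,180:230,2]))
    hsv=cv2.cvtColor(p,cv2.COLOR_RGB2HSV)
    if n=="top":
        m=((W[...,2]>.009)&(W[...,2]<.023)).astype(np.uint8);m[:,:200]=0;m[:,285:]=0;m[:165]=0;m[245:]=0
        cs,_=cv2.findContours(m,0,2);c=max(cs,key=cv2.contourArea);r=cv2.minAreaRect(c);print("panel rect",r)
        for b in cv2.boxPoints(r): print("corner",ray(n,*b,.016).round(4))
        for (u,v) in((422,291),(364,269),(429,287)): print(ray(n,(u+.5)/1.5625-.5,(v+.5)/1.5625-.5,.022))
    # terracotta things
    t=((hsv[...,0]<14)&(hsv[...,1]>110)&(hsv[...,2]>40)).astype(np.uint8)
    nn,L,S,C=cv2.connectedComponentsWithStats(t)
    for i in range(1,nn):
        if S[i,4]>60:
            k=(L==i)&(d>0);w=W[k];zt=np.percentile(w[:,2],97);top=w[w[:,2]>zt-.006]
            cc,rr=cv2.minEnclosingCircle(top[:,:2].astype(np.float32))
            if .3<cc[0]<.8 and abs(cc[1])<.45: print("px",C[i].round(),"ztop",zt.round(4),"circ",np.round(cc,4),round(rr,4),"mean",top.mean(0).round(4),len(top))
E
```

```text
top bench z 0.0003841727827683353
panel rect ((236.291748046875, 191.9425506591797), (38.493221282958984, 39.2910041809082), 15.422160148620605)
corner [0.5404 0.0866]
corner [0.6491 0.0591]
corner [ 0.6207 -0.0472]
corner [ 0.5126 -0.0187]
[ 0.59756126 -0.07511207]
[0.63662537 0.03055913]
[ 0.60500362 -0.08776093]
px [397. 165.] ztop 0.077 circ [ 0.6552 -0.4172] 0.0499 mean [ 0.6529 -0.4203  0.0753] 170
px [238. 217.] ztop 0.0781 circ [0.5087 0.0129] 0.0307 mean [0.5075 0.0111 0.0764] 80
px [352. 218.] ztop 0.0864 circ [ 0.5079 -0.2906] 0.0313 mean [ 0.5067 -0.29    0.0847] 79
px [193. 268.] ztop 0.022 circ [0.3683 0.1367] 0.0412 mean [0.3676 0.1373 0.0192] 225
side bench z 0.00045547770216866417
px [204. 150.] ztop 0.1385 circ [0.5042 0.2574] 0.0197 mean [0.506  0.2566 0.136 ] 28
px [241. 208.] ztop 0.0778 circ [0.5061 0.0115] 0.0319 mean [0.5071 0.0082 0.0756] 71
px [183. 209.] ztop 0.0229 circ [0.3669 0.135 ] 0.0426 mean [0.3701 0.1406 0.0202] 110
px [299. 279.] ztop 0.0851 circ [ 0.5065 -0.2914] 0.0322 mean [ 0.5063 -0.2933  0.0831] 112
px [378. 291.] ztop 0.0764 circ [ 0.6532 -0.4173] 0.0507 mean [ 0.656  -0.4193  0.0743] 247
```

servo_tool --moves '[{"dx": 0.02,"dy": -0.05,"jaw": 1},{"dx": 0.02,"dy": -0.05,"jaw": 1},{"dx": 0.02,"dy": -0.05,"jaw": 1},{"dx": 0.02,"dy": -0.05,"jaw": 1},{"dx": 0.02,"dy": -0.05,"jaw": 1},{"dx": 0.02,"dy": -0.05,"jaw": 1},{"dx": 0.02,"dy": -0.05,"jaw": 1},{"dx": 0.02,"dy": -0.05,"jaw": 1},{"dx": 0.02,"dy": -0.05,"jaw": 1},{"dx": 0.02,"dy": -0.05,"jaw": 1}]' --newtons 10

```text
$.moves[0]: bad value
```

```bash
python3 - <<'E'
from h import *
a=np.load("pics/top0.npz")["p"];b=np.load("pics/side0.npz")["p"]
f=lambda p:cv2.resize(p[:,:,::-1],(400,400),interpolation=cv2.INTER_CUBIC)
cv2.imwrite("pics/stand0.png",np.clip(np.hstack([f(a[185:245,120:180]),f(b[130:195,180:245])])*1.8,0,255).astype(np.uint8))
d=np.load("pics/top0.npz")["d"];W=cloud("top",d);w=W[195:240,128:172].reshape(-1,3)
print(np.histogram(w[:,2],bins=np.arange(0,.16,.01)))
for lo,hi in((.085,.115),(.115,.15),(.006,.02),(.08,.1)):
    k=w[(w[:,2]>lo)&(w[:,2]<hi)]; print(lo,hi,len(k),k.mean(0).round(4),cv2.minAreaRect(k[:,:2].astype(np.float32)))
E
```

```text
(array([999, 127,   6,   7,   9,   8,   8,   7, 217,  54,  16,  21,  15,
       138,   0]), array([0.  , 0.01, 0.02, 0.03, 0.04, 0.05, 0.06, 0.07, 0.08, 0.09, 0.1 ,
       0.11, 0.12, 0.13, 0.14, 0.15]))
0.085 0.115 254 [0.5149 0.255  0.091 ] ((0.5132477879524231, 0.26053905487060547), (0.06975198537111282, 0.04950970411300659), 12.136908531188965)
0.115 0.15 161 [0.5068 0.2579 0.1335] ((0.5068565011024475, 0.2589239478111267), (0.03803711757063866, 0.0213168952614069), 2.2539427280426025)
0.006 0.02 510 [0.5008 0.2475 0.0089] ((0.5073915719985962, 0.26786303520202637), (0.11361788213253021, 0.10785127431154251), 0.22034110128879547)
0.08 0.1 271 [0.5181 0.2563 0.0878] ((0.5132669806480408, 0.26146623492240906), (0.07017949968576431, 0.05131456255912781), 12.136908531188965)
```

View pics/stand0.png

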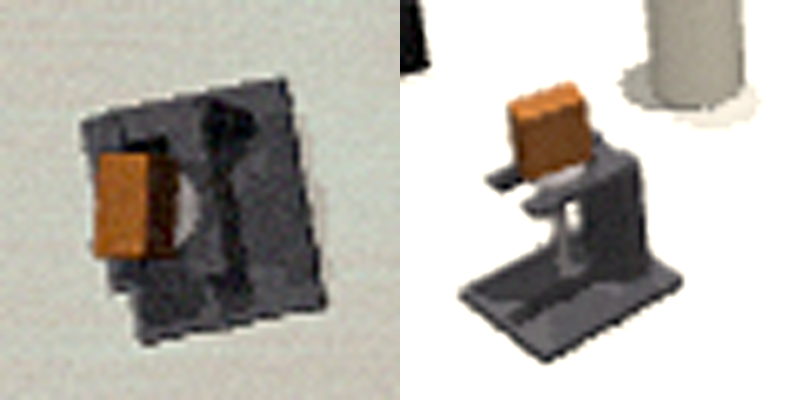

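The crop shows the stand's upright on the world +x side (top crop (230,115)) with prongs opening toward −x. The grip's long side lies nearly along world x, so I close along world y. I'll retry the move with all fields given.

servo_tool --moves '[{"dx": 0.02,"dy": -0.05,"dz": 0,"roll": 0,"jaw": 1},{"dx": 0.02,"dy": -0.05,"dz": 0,"roll": 0,"jaw": 1},{"dx": 0.02,"dy": -0.05,"dz": 0,"roll": 0,"jaw": 1},{"dx": 0.02,"dy": -0.05,"dz": 0,"roll": 0,"jaw": 1},{"dx": 0.02,"dy": -0.05,"dz": 0,"roll": 0,"jaw": 1},{"dx": 0.02,"dy": -0.05,"dz": 0,"roll": 0,"jaw": 1},{"dx": 0.02,"dy": -0.05,"dz": 0,"roll": 0,"jaw": 1},{"dx": 0.02,"dy": -0.05,"dz": 0,"roll": 0,"jaw": 1},{"dx": 0.02,"dy": -0.05,"dz": 0,"roll": 0,"jaw": 1},{"dx": 0.02,"dy": -0.05,"dz": 0,"roll": 0,"jaw": 1}]' --newtons 10

```text
t: 1.35
eef_pos: [0.4567, 0.1226, 0.2266]
ee_rot: [-3.141, -0.0, -0.389]
force: [0.4, 0.9, 1.0]
width: 0.0875
gripper_force: 0.0
```

servo_tool --moves '[{"dx": 0.02,"dy": -0.045,"dz": 0,"roll": 0,"jaw": 1},{"dx": 0.02,"dy": -0.045,"dz": 0,"roll": 0,"jaw": 1},{"dx": 0.01,"dy": -0.022,"dz": -0.01,"roll": 0,"jaw": 1},{"dx": 0,"dy": 0,"dz": -0.04,"roll": 0,"jaw": 1},{"dx": 0,"dy": 0,"dz": -0.04,"roll": 0,"jaw": 1},{"dx": 0,"dy": 0,"dz": -0.04,"roll": 0,"jaw": 1},{"dx": 0,"dy": 0,"dz": -0.025,"roll": 0,"jaw": 1},{"dx": 0,"dy": 0,"dz": -0.018,"roll": 0,"jaw": 1},{"dx": 0,"dy": 0,"dz": 0,"roll": 0,"jaw": 1},{"dx": 0,"dy": 0,"dz": 0,"roll": 0,"jaw": 0.6}]' --newtons 10

```text
t: 2.6
eef_pos: [0.5069, 0.0124, 0.0541]
ee_rot: [-3.141, -0.0, -0.39]
force: [-0.5, 0.0, 0.7]
width: 0.0821
gripper_force: 0.0
```

servo_tool --moves '[{"dx": 0,"dy": 0,"dz": 0,"roll": 0,"jaw": 0.6},{"dx": 0,"dy": 0,"dz": 0,"roll": 0,"jaw": 0.5},{"dx": 0,"dy": 0,"dz": 0,"roll": 0,"jaw": 0.5},{"dx": 0,"dy": 0,"dz": 0,"roll": 0,"jaw": 0.5},{"dx": 0,"dy": 0,"dz": 0,"roll": 0,"jaw": 0.5},{"dx": 0,"dy": 0,"dz": 0.01,"roll": 0,"jaw": 0.5},{"dx": 0,"dy": 0,"dz": 0.03,"roll": 0,"jaw": 0.5},{"dx": 0,"dy": 0,"dz": 0.04,"roll": 0,"jaw": 0.5},{"dx": 0,"dy": 0,"dz": 0.04,"roll": 0,"jaw": 0.5},{"dx": 0,"dy": 0,"dz": 0.02,"roll": 0,"jaw": 0.5}]' --newtons 10

```text
t: 3.85
eef_pos: [0.5069, 0.0125, 0.1962]
ee_rot: [-3.14, -0.002, -0.39]
force: [-0.3, -0.7, -2.3]
width: 0.0614
gripper_force: 10.0
```

servo_tool --moves '[{"dx": 0,"dy": -0.04,"dz": 0,"roll": 0,"jaw": 0.5},{"dx": 0,"dy": -0.04,"dz": 0,"roll": 0,"jaw": 0.5},{"dx": 0,"dy": -0.04,"dz": 0,"roll": 0,"jaw": 0.5},{"dx": 0,"dy": -0.04,"dz": 0,"roll": 0,"jaw": 0.5},{"dx": 0,"dy": -0.04,"dz": 0,"roll": 0,"jaw": 0.5},{"dx": 0,"dy": -0.04,"dz": 0,"roll": 0,"jaw": 0.5},{"dx": 0,"dy": -0.03,"dz": 0,"roll": 0,"jaw": 0.5},{"dx": 0,"dy": -0.02,"dz": 0,"roll": 0,"jaw": 0.5},{"dx": 0,"dy": -0.013,"dz": 0,"roll": 0,"jaw": 0.5},{"dx": 0,"dy": 0,"dz": 0,"roll": 0,"jaw": 0.5}]' --newtons 10

```text
t: 5.1
eef_pos: [0.5064, -0.2909, 0.1934]
ee_rot: [-3.142, 0.0, -0.391]
force: [0.4, -0.2, -2.2]
width: 0.0621
gripper_force: 10.0
```

```bash
python3 - <<'E'
from h import *
for n in("top","side"):
    p,d=grab_frame(n);np.savez(f"pics/{n}1.npz",p=p,d=d)
b=np.load("pics/side1.npz");W=cloud("side",b["d"])
cv2.imwrite("pics/side1.png",cv2.resize(np.clip(b["p"][170:320,200:400,::-1]*1.6,0,255).astype(np.uint8),(800,600)))
hsv=cv2.cvtColor(b["p"],cv2.COLOR_RGB2HSV)
t=((hsv[...,0]<14)&(hsv[...,1]>110)&(hsv[...,2]>40))
w=W[t&(abs(W[...,1]+.29)<.06)&(abs(W[...,0]-.507)<.06)]
for lo,hi in((.07,.09),(.195,.23),(.15,.165)):
    k=w[(w[:,2]>lo)&(w[:,2]<hi)]; 
    if len(k)>4: print(lo,len(k),k.mean(0).round(4),cv2.minEnclosingCircle(k[:,:2].astype(np.float32)),np.percentile(k[:,2],[3,97]).round(4))
a=np.load("pics/top1.npz");np.save("pics/p.npy",a["p"])
cv2.imwrite("pics/panel1.png",cv2.resize(np.clip(a["p"][155:250,195:290,::-1]*1.6,0,255).astype(np.uint8),(570,570),interpolation=cv2.INTER_CUBIC))
E
```

```text
0.07 210 [ 0.5063 -0.2944  0.0791] ((0.5068380236625671, -0.2919468283653259), 0.032055724412202835) [0.0703 0.0865]
0.195 32 [ 0.477  -0.2921  0.2062] ((0.48076653480529785, -0.3010771870613098), 0.02324608899652958) [0.1964 0.2165]
0.15 12 [ 0.4947 -0.3011  0.1604] ((0.4951116144657135, -0.29941993951797485), 0.0097581185400486) [0.1576 0.1638]
```

View pics/side1.png

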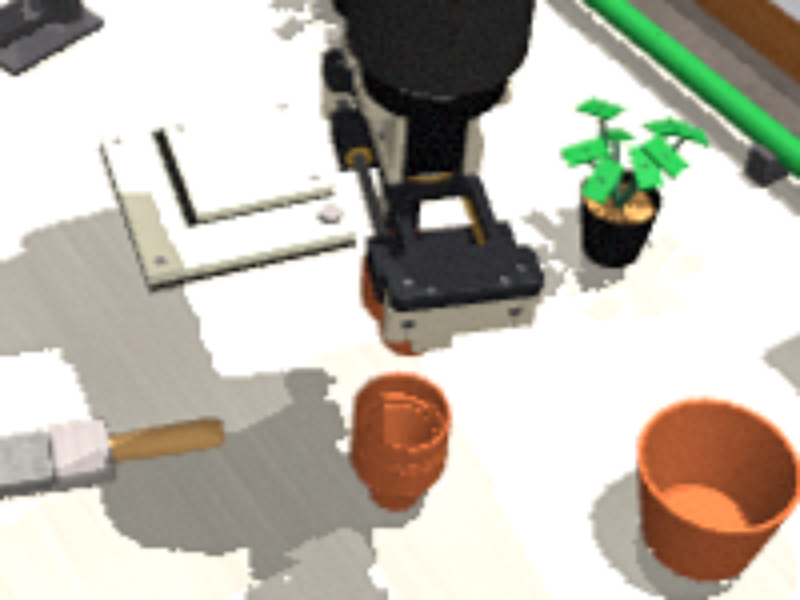

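View pics/panel1.png

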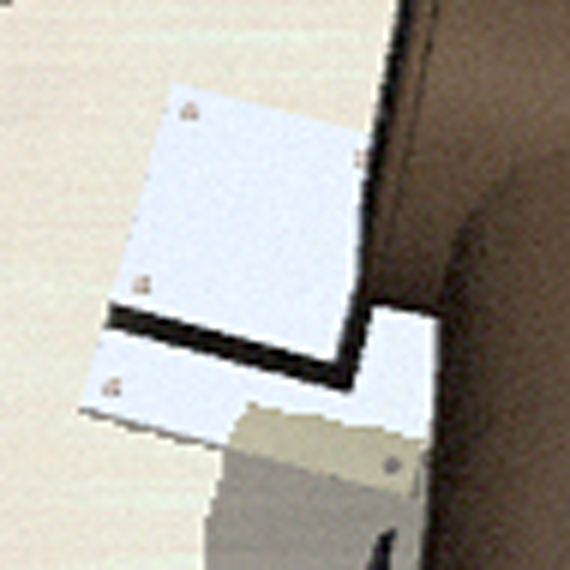

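Stack mouth is clear below the held pot, and the panel's groove is now exposed (corner at crop (350,385)). Lowering.

servo_tool --moves '[{"dx": 0.0005,"dy": -0.0005,"dz": -0.02,"roll": 0,"jaw": 0.5},{"dx": 0,"dy": 0,"dz": -0.03,"roll": 0,"jaw": 0.5},{"dx": 0,"dy": 0,"dz": -0.02,"roll": 0,"jaw": 0.5},{"dx": 0,"dy": 0,"dz": -0.008,"roll": 0,"jaw": 0.5},{"dx": 0,"dy": 0,"dz": -0.006,"roll": 0,"jaw": 0.5},{"dx": 0,"dy": 0,"dz": -0.006,"roll": 0,"jaw": 0.5},{"dx": 0,"dy": 0,"dz": -0.005,"roll": 0,"jaw": 0.5},{"dx": 0,"dy": 0,"dz": -0.004,"roll": 0,"jaw": 0.5},{"dx": 0,"dy": 0,"dz": -0.003,"roll": 0,"jaw": 0.5},{"dx": 0,"dy": 0,"dz": 0,"roll": 0,"jaw": 0.5}]' --newtons 10

```text
t: 6.45
eef_pos: [0.5069, -0.2912, 0.0914]
ee_rot: [3.142, 0.0, -0.39]
force: [-0.4, 0.1, -2.5]
width: 0.0612
gripper_force: 10.0
```

servo_tool --moves '[{"dx": 0,"dy": 0,"dz": -0.002,"roll": 0,"jaw": 0.5},{"dx": 0,"dy": 0,"dz": -0.002,"roll": 0,"jaw": 0.5},{"dx": 0,"dy": 0,"dz": -0.001,"roll": 0,"jaw": 0.5},{"dx": 0,"dy": 0,"dz": -0.001,"roll": 0,"jaw": 0.5},{"dx": 0,"dy": 0,"dz": 0,"roll": 0,"jaw": 0.5},{"dx": 0,"dy": 0,"dz": 0,"roll": 0,"jaw": 0.5},{"dx": 0,"dy": 0,"dz": 0,"roll": 0,"jaw": 0.5},{"dx": 0,"dy": 0,"dz": 0,"roll": 0,"jaw": 0.5},{"dx": 0,"dy": 0,"dz": 0,"roll": 0,"jaw": 0.5},{"dx": 0,"dy": 0,"dz": 0,"roll": 0,"jaw": 0.5}]' --newtons 10

```text
t: 7.7
eef_pos: [0.5073, -0.2914, 0.0862]
ee_rot: [3.141, -0.001, -0.39]
force: [-1.6, -0.7, 5.3]
width: 0.0615
gripper_force: 10.0
```

servo_tool --moves '[{"dx": 0,"dy": 0,"dz": 0,"roll": 0,"jaw": 0.72},{"dx": 0,"dy": 0,"dz": 0,"roll": 0,"jaw": 0.8},{"dx": 0,"dy": 0,"dz": 0,"roll": 0,"jaw": 1},{"dx": 0,"dy": 0,"dz": 0,"roll": 0,"jaw": 1},{"dx": 0,"dy": 0,"dz": 0.01,"roll": 0,"jaw": 1},{"dx": 0,"dy": 0,"dz": 0.03,"roll": 0,"jaw": 1},{"dx": 0,"dy": 0,"dz": 0.04,"roll": 0,"jaw": 1},{"dx": 0,"dy": 0,"dz": 0.04,"roll": 0,"jaw": 1},{"dx": 0,"dy": 0.05,"dz": 0.02,"roll": 0,"jaw": 1},{"dx": 0,"dy": 0.05,"dz": 0.02,"roll": 0,"jaw": 1}]' --newtons 10

```text
t: 8.95
eef_pos: [0.5069, -0.1905, 0.2472]
ee_rot: [-3.141, -0.001, -0.392]
force: [1.1, 0.1, 0.1]
width: 0.0876
gripper_force: 0.0
```

servo_tool --moves '[{"dx": 0,"dy": 0.05,"dz": 0,"roll": -2,"jaw": 1},{"dx": 0,"dy": 0.05,"dz": 0,"roll": -2,"jaw": 1},{"dx": -0.02,"dy": 0.05,"dz": 0,"roll": -2,"jaw": 1},{"dx": -0.02,"dy": 0.05,"dz": 0,"roll": -2,"jaw": 1},{"dx": -0.02,"dy": 0.05,"dz": 0,"roll": -2,"jaw": 1},{"dx": -0.02,"dy": 0.05,"dz": 0,"roll": -2,"jaw": 1},{"dx": -0.02,"dy": 0.05,"dz": 0,"roll": -2,"jaw": 1},{"dx": 0,"dy": 0.04,"dz": 0,"roll": -2,"jaw": 1},{"dx": 0,"dy": 0,"dz": 0,"roll": 0,"jaw": 1},{"dx": 0,"dy": 0,"dz": 0,"roll": 0,"jaw": 1}]' --newtons 10

```text
t: 10.2
eef_pos: [0.4068, 0.1987, 0.2459]
ee_rot: [-3.141, -0.0, -0.668]
force: [0.0, 0.5, -0.2]
width: 0.088
gripper_force: 0.0
```

```bash
python3 - <<'E'
from h import *
for n in("top","side"):
    p,d=grab_frame(n);np.savez(f"pics/{n}2.npz",p=p,d=d)
a=np.load("pics/top2.npz");p=a["p"].astype(int);W=cloud("top",a["d"])
print("panel px",p[190,228],"bench",p[190,200], p[260,240])
z=cv2.resize(np.clip(a["p"][155:250,195:290,::-1]*1.6,0,255).astype(np.uint8),(570,570),interpolation=cv2.INTER_CUBIC)
s=np.load("pics/side2.npz")["p"]
cv2.imwrite("pics/chk2.png",np.hstack([cv2.resize(z,(400,400)),cv2.resize(np.clip(s[230:310,260:340,::-1]*1.6,0,255).astype(np.uint8),(400,400))]))
# panel quadrilateral: depth-height mask
m=((W[...,2]>.010)&(W[...,2]<.022)).astype(np.uint8);m[:160]=0;m[245:]=0;m[:,:200]=0;m[:,285:]=0
m=cv2.morphologyEx(m,cv2.MORPH_CLOSE,np.ones((7,7)));cs,_=cv2.findContours(m,0,1);c=max(cs,key=cv2.contourArea)
r=cv2.minAreaRect(c);print(r,"centre",ray("top",*r[0],.016))
g=((p.sum(2)<130)&(m>0)).astype(np.uint8);v,u=np.nonzero(g)
G=np.array([ray("top",x,y,.013) for x,y in zip(u,v)]);np.save("pics/G.npy",G);print(len(G),G.min(0),G.max(0))
b=np.load("pics/side2.npz");Ws=cloud("side",b["d"]);hsv=cv2.cvtColor(b["p"],cv2.COLOR_RGB2HSV)
for W_,hh in((Ws,hsv),(W,cv2.cvtColor(a["p"],cv2.COLOR_RGB2HSV))):
    t=(hh[...,0]<14)&(hh[...,1]>110)&(abs(W_[...,1]+.29)<.05)&(abs(W_[...,0]-.507)<.05)
    w=W_[t];zt=np.percentile(w[:,2],97);k=w[w[:,2]>zt-.007];print("nested top",zt,cv2.minEnclosingCircle(k[:,:2].astype(np.float32)))
    k=w[(w[:,2]>.062)&(w[:,2]<.08)]
    if len(k)>5:print("lower collar",cv2.minEnclosingCircle(k[:,:2].astype(np.float32)))
E
```

```text
panel px [122 126 135] bench [125 123 115] [108 106  99]
((242.65769958496094, 202.5884552001953), (56.8333625793457, 56.39482879638672), 15.255118370056152) centre [0.55027576 0.00148877]
297 [ 0.50421    -0.05576998] [0.61584139 0.08539691]
nested top 0.10894115674878098 ((0.5062644481658936, -0.29154592752456665), 0.031522370874881744)
lower collar ((0.5032615661621094, -0.2949158847332001), 0.02944011054933071)
nested top 0.11022425203055529 ((0.5087085366249084, -0.29035484790802), 0.03109416365623474)
lower collar ((0.506887674331665, -0.28505876660346985), 0.028598420321941376)
```

View pics/chk2.png

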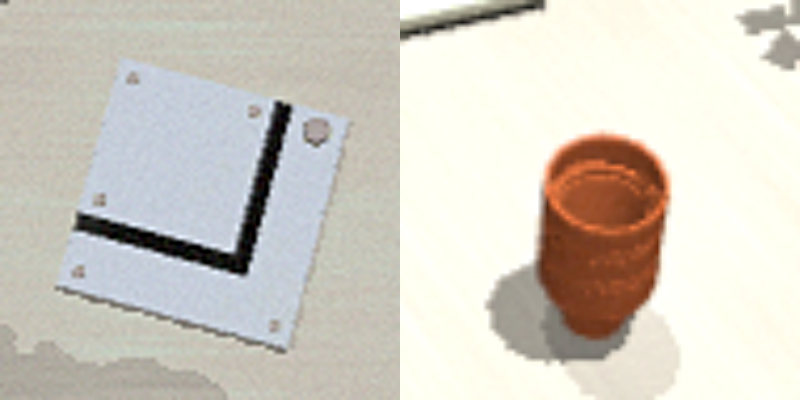

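Left: the whole L groove is visible, boss at (316,130), start end at (283,103), corner at (240,265), other end at (80,222). Right: the pot is nested upright in the stack (collar sits on the rim).

```bash
python3 - <<'E'
from h import *
a=np.load("pics/top2.npz");p=cv2.resize(a["p"],None,fx=4,fy=4,interpolation=cv2.INTER_LINEAR).astype(int)
un=lambda x:(x+.5)/4-.5
# colour mask: bluish panel or dark groove
roi=np.zeros(p.shape[:2],np.uint8);roi[165*4:242*4,203*4:282*4]=1
m=(((p[...,2]-p[...,0]>2)|(p.sum(2)<150))&(roi>0)).astype(np.uint8)
m=cv2.morphologyEx(cv2.morphologyEx(m,2,np.ones((9,9))),3,np.ones((31,31)))
cs,_=cv2.findContours(m,0,1);c=max(cs,key=cv2.contourArea);C=np.array([ray("top",un(x),un(y),.016) for x,y in c[:,0]],np.float32)
r=cv2.minAreaRect(C);print("outer",r)
g=((p.sum(2)<200)&(m>0)).astype(np.uint8);v,u=np.nonzero(g)
G=np.array([ray("top",un(x),un(y),.016) for x,y in zip(u,v)])
c0=np.array(r[0]);th=np.deg2rad(-15)
for it in range(4):
    R=np.array([[np.cos(th),-np.sin(th)],[np.sin(th),np.cos(th)]]);L=(G-c0)@R
    A=L[(L[:,0]>-.02)&(L[:,0]<.075)&(abs(L[:,1]+.035)<.015)];B=L[(L[:,1]>-.02)&(L[:,1]<.075)&(abs(L[:,0]+.035)<.015)]
    pa=np.polyfit(A[:,0],A[:,1],1);pb=np.polyfit(B[:,1],B[:,0],1)
    sl=(pa[0]-pb[0])/2
    print("slopes",pa,pb,"th",np.rad2deg(th),"widths",np.std(A[:,1]-np.polyval(pa,A[:,0]))*12**.5,np.std(B[:,0]-np.polyval(pb,B[:,1]))*12**.5)
    th+=np.arctan(sl)
R=np.array([[np.cos(th),-np.sin(th)],[np.sin(th),np.cos(th)]])
gc=c0+R@np.array([np.polyval(pb,0)+.035,np.polyval(pa,0)+.035]);print("centre outer",c0,"from groove",gc)
# side view check of groove
for nm,q in(("start",(.068,-.035)),("corner",(-.035,-.035)),("end",(-.035,.068)),("boss",(.066,-.061))): print(nm,(gc+R@np.array(q)).round(4))
# probe & stand from initial frames
for n in("top","side"):
    f=np.load(f"pics/{n}0.npz");W=cloud(n,f["d"]);hsv=cv2.cvtColor(f["p"],cv2.COLOR_RGB2HSV)
    q=(abs(W[...,0]-.507)<.06)&(abs(W[...,1]-.257)<.06)
    w=W[q&(W[...,2]>.129)&(W[...,2]<.142)&(hsv[...,1]>100)][:,:2].astype(np.float32);print(n,"grip top",len(w),cv2.minAreaRect(w),w.mean(0))
    k=W[q&(W[...,2]>.080)&(W[...,2]<.091)&(hsv[...,1]<100)];print("prongs",len(k),cv2.minAreaRect(k[:,:2].astype(np.float32)),k.mean(0))
    k=W[q&(W[...,2]>.0925)&(W[...,2]<.105)&(hsv[...,1]<90)];print("flange",len(k),cv2.minAreaRect(k[:,:2].astype(np.float32)),k.mean(0))
    k=W[q&(W[...,2]>.004)&(W[...,2]<.02)&(f["p"].sum(2)<150)];print("foot",len(k),cv2.minAreaRect(k[:,:2].astype(np.float32)),np.median(k[:,2]))
E
```

```text
outer ((0.5504788756370544, 0.0010646283626556396), (0.16148477792739868, 0.161517933011055), 75.422607421875)Traceback (most recent call last):
  File "<stdin>", line 11, in <module>
  File "h.py", line 8, in ray
    c=calibration(n);K=c["intrinsics"];o=-c["R"].T@c["t"]
ValueError: time passes only in moves, steps and waits
```

```bash
cat > h.py <<'E'
import numpy as np,cv2
from station import *
CAL={n:calibration(n) for n in("top","side")}
def cloud(n,d):
    v,u=np.mgrid[:d.shape[0],:d.shape[1]];c=CAL[n];K=c["intrinsics"]
    P=np.stack([(u-K[0,2])/K[0,0]*d,(v-K[1,2])/K[1,1]*d,d],-1)
    return (P-c["t"])@c["R"]
def rays(n,u,v,z):
    c=CAL[n];K=c["intrinsics"];o=-c["R"].T@c["t"]
    r=np.stack([(u-K[0,2])/K[0,0],(v-K[1,2])/K[1,1],np.ones(len(u))],-1)@c["R"]
    return (o+r*((z-o[2])/r[:,2])[:,None])[:,:2]
E
python3 - <<'E'
from h import *
c0=np.array([.55048,.00106]);th0=np.deg2rad(-14.58)
for n,thr in(("top",200),("side",150)):
    a=np.load(f"pics/{n}2.npz");p=cv2.resize(a["p"],None,fx=4,fy=4,interpolation=cv2.INTER_LINEAR).astype(int)
    v,u=np.nonzero(p.sum(2)<thr);G=rays(n,(u+.5)/4-.5,(v+.5)/4-.5,.016)
    th=th0
    for it in range(3):
        R=np.array([[np.cos(th),-np.sin(th)],[np.sin(th),np.cos(th)]]);L=(G-c0)@R
        A=L[(L[:,0]>-.02)&(L[:,0]<.065)&(abs(L[:,1]+.035)<.012)];B=L[(L[:,1]>-.02)&(L[:,1]<.065)&(abs(L[:,0]+.035)<.012)]
        pa=np.polyfit(A[:,0],A[:,1],1);pb=np.polyfit(B[:,1],B[:,0],1)
        w=[np.std(A[:,1]-np.polyval(pa,A[:,0]))*12**.5,np.std(B[:,0]-np.polyval(pb,B[:,1]))*12**.5]
        dt=np.arctan((pa[0]-pb[0])/2);th+=dt if it<2 else 0
    gc=c0+R@np.array([pb[1]+.035,pa[1]+.035]);print(n,"th",np.rad2deg(th).round(2),"slopes",pa,pb,"w",w,"centre from groove",gc.round(4))
    if n=="top":
        for nm,q in(("start",(.068,-.035)),("corner",(-.035,-.035)),("end",(-.035,.068))): print(nm,(gc+R@np.array(q)).round(4))
for n in("top","side"):
    f=np.load(f"pics/{n}0.npz");W=cloud(n,f["d"]);hsv=cv2.cvtColor(f["p"],cv2.COLOR_RGB2HSV)
    q=(abs(W[...,0]-.507)<.06)&(abs(W[...,1]-.257)<.06)
    def s(nm,k): print(n,nm,len(k),cv2.minAreaRect(k[:,:2].astype(np.float32)) if len(k)>3 else "",k.mean(0).round(4))
    s("grip",W[q&(W[...,2]>.129)&(W[...,2]<.142)&(hsv[...,1]>100)])
    s("prongs",W[q&(W[...,2]>.080)&(W[...,2]<.091)&(hsv[...,1]<100)])
    s("flange",W[q&(W[...,2]>.0925)&(W[...,2]<.105)&(hsv[...,1]<90)])
    s("foot",W[q&(W[...,2]>.004)&(W[...,2]<.02)&(f["p"].sum(2)<150)])
E
```

```text
top th -14.68 slopes [ 0.00043694 -0.0353224 ] [ 0.0004425 -0.0345893] w [np.float64(0.011285550362166072), np.float64(0.011637287930552801)] centre from groove [0.5508 0.0006]
start [ 0.6077 -0.0504]
corner [ 0.5081 -0.0243]
end [0.5342 0.0753]
side th -14.68 slopes [ 0.00031909 -0.03763753] [ 0.00031913 -0.03561862] w [np.float64(0.0007839032337858709), np.float64(0.007010631883657231)] centre from groove [ 0.5492 -0.0013]
top grip 134 ((0.5067409873008728, 0.25916334986686707), (0.0375467985868454, 0.020621560513973236), 0.18060539662837982) [0.507  0.2587 0.1353]
top prongs 235 ((0.5128596425056458, 0.26217201352119446), (0.07013534754514694, 0.050661176443099976), 11.245936393737793) [0.5196 0.2574 0.0869]
top flange 19 ((0.5069354772567749, 0.24775664508342743), (0.0053925891406834126, 0.026103664189577103), 87.74288940429688) [0.5062 0.2478 0.0943]
top foot 552 ((0.5100343227386475, 0.259663850069046), (0.09891868382692337, 0.07739197462797165), 11.6034517288208) [0.5013 0.2464 0.0085]
side grip 54 ((0.5047637820243835, 0.2561042010784149), (0.04025674983859062, 0.02107873186469078), 5.533079147338867) [0.5047 0.255  0.1348]
side prongs 110 ((0.5114460587501526, 0.2599415183067322), (0.07143126428127289, 0.051333870738744736), 9.487129211425781) [0.5113 0.2521 0.0867]
side flange 14 ((0.4979073405265808, 0.25155413150787354), (0.017994320020079613, 0.03637630492448807), 57.028648376464844) [0.5033 0.2485 0.0954]
side foot 240 ((0.5074735283851624, 0.25735509395599365), (0.09890517592430115, 0.07785487174987793), 12.969727516174316) [0.5052 0.259  0.0092]
```

servo_tool --moves '[{"dx": 0.03,"dy": 0.02,"dz": 0,"roll": 10,"jaw": 1},{"dx": 0.03,"dy": 0.02,"dz": 0,"roll": 10,"jaw": 1},{"dx": 0.03,"dy": 0.015,"dz": 0,"roll": 10,"jaw": 1},{"dx": 0.009,"dy": 0.004,"dz": -0.02,"roll": 9,"jaw": 1},{"dx": 0,"dy": 0,"dz": -0.04,"roll": 0,"jaw": 1},{"dx": 0,"dy": 0,"dz": -0.04,"roll": 0,"jaw": 1},{"dx": 0,"dy": 0,"dz": -0.03,"roll": 0,"jaw": 1},{"dx": 0,"dy": 0,"dz": -0.014,"roll": 0,"jaw": 1},{"dx": 0,"dy": 0,"dz": 0,"roll": 0,"jaw": 1},{"dx": 0,"dy": 0,"dz": 0,"roll": 0,"jaw": 0.5}]' --newtons 10

```text
t: 11.55
eef_pos: [0.5069, 0.2582, 0.1029]
ee_rot: [-3.14, -0.002, 0.012]
force: [-0.3, -0.1, 0.4]
width: 0.0823
gripper_force: 0.0
```

servo_tool --moves '[{"dx": 0,"dy": 0,"dz": 0,"roll": 0,"jaw": 0.4},{"dx": 0,"dy": 0,"dz": 0,"roll": 0,"jaw": 0.3},{"dx": 0,"dy": 0,"dz": 0,"roll": 0,"jaw": 0.25},{"dx": 0,"dy": 0,"dz": 0,"roll": 0,"jaw": 0.2},{"dx": 0,"dy": 0,"dz": 0,"roll": 0,"jaw": 0.15},{"dx": 0,"dy": 0,"dz": 0,"roll": 0,"jaw": 0.1},{"dx": 0,"dy": 0,"dz": 0,"roll": 0,"jaw": 0.1},{"dx": 0,"dy": 0,"dz": 0,"roll": 0,"jaw": 0.1},{"dx": 0,"dy": 0,"dz": 0,"roll": 0,"jaw": 0.1},{"dx": 0,"dy": 0,"dz": 0,"roll": 0,"jaw": 0.1}]' --newtons 10

```text
t: 12.8
eef_pos: [0.506, 0.2578, 0.1015]
ee_rot: [3.142, -0.0, 0.012]
force: [0.1, 0.7, -0.3]
width: 0.0198
gripper_force: 10.0
```

servo_tool --moves '[{"dx": 0,"dy": 0,"dz": 0,"roll": 0,"jaw": 0.1},{"dx": 0,"dy": 0,"dz": 0,"roll": 0,"jaw": 0.1},{"dx": 0,"dy": 0,"dz": 0.01,"roll": 0,"jaw": 0.1},{"dx": 0,"dy": 0,"dz": 0.02,"roll": 0,"jaw": 0.1},{"dx": 0,"dy": 0,"dz": 0.03,"roll": 0,"jaw": 0.1},{"dx": 0,"dy": 0,"dz": 0.03,"roll": 0,"jaw": 0.1},{"dx": 0,"dy": 0,"dz": 0.02,"roll": 0,"jaw": 0.1},{"dx": 0.01,"dy": -0.03,"dz": 0,"roll": 0,"jaw": 0.1},{"dx": 0.012,"dy": -0.04,"dz": 0,"roll": 0,"jaw": 0.1},{"dx": 0.012,"dy": -0.04,"dz": 0,"roll": 0,"jaw": 0.1}]' --newtons 40

```text
t: 14.05
eef_pos: [0.5401, 0.1468, 0.2123]
ee_rot: [-3.141, -0.0, 0.012]
force: [0.6, 0.1, -0.6]
width: 0.0198
gripper_force: 40.0
```

servo_tool --moves '[{"dx": 0.012,"dy": -0.04,"dz": 0,"roll": 0,"jaw": 0.1},{"dx": 0.012,"dy": -0.04,"dz": 0,"roll": 0,"jaw": 0.1},{"dx": 0.012,"dy": -0.04,"dz": 0,"roll": 0,"jaw": 0.1},{"dx": 0.012,"dy": -0.04,"dz": 0,"roll": 0,"jaw": 0.1},{"dx": 0.012,"dy": -0.03,"dz": -0.02,"roll": 0,"jaw": 0.1},{"dx": 0.007,"dy": -0.009,"dz": -0.03,"roll": 0,"jaw": 0.1},{"dx": 0,"dy": 0,"dz": -0.01,"roll": 0,"jaw": 0.1},{"dx": 0,"dy": 0,"dz": 0,"roll": 0,"jaw": 0.1},{"dx": 0,"dy": 0,"dz": 0,"roll": 0,"jaw": 0.1},{"dx": 0,"dy": 0,"dz": 0,"roll": 0,"jaw": 0.1}]' --newtons 40

```text
t: 15.3
eef_pos: [0.6075, -0.0505, 0.1529]
ee_rot: [-3.141, -0.002, 0.013]
force: [0.4, 0.0, -2.2]
width: 0.0196
gripper_force: 40.0
```

```bash
python3 - <<'E'
from h import *
s=get_state();print(s["eef_pos"],s["ee_rot"],s["force"],s["width"])
p,d=grab_frame("side");np.savez("pics/side3.npz",p=p,d=d)
cv2.imwrite("pics/side3.png",cv2.resize(np.clip(p[150:262,220:370,::-1]*1.6,0,255).astype(np.uint8),(800,597),interpolation=cv2.INTER_CUBIC))
c=CAL["side"]
pr=lambda X:(lambda q:(q[:2]/q[2]).round(1))(c["intrinsics"]@(c["R"]@np.array(X)+c["t"]))
e=s["eef_pos"];T=[e[0],e[1],e[2]-.09]
f=lambda x:((x[0]-220)*800/150,(x[1]-150)*800/150)
print("pred tip px",f(pr(T)),"flange ctr",f(pr([e[0],e[1],e[2]-.012])),"start",f(pr([.607,-.051,.016])))
E
```

```text
[ 0.60751189 -0.05052948  0.15287336] [-3.14133216e+00 -1.94983664e-03  1.26002260e-02] [ 0.44308438  0.02449809 -2.22003982] 0.019591669186528753
pred tip px (np.float64(324.2666666666667), np.float64(303.4666666666667)) flange ctr (np.float64(328.5333333333334), np.float64(198.39999999999995)) start (np.float64(321.6), np.float64(363.7333333333333))
```

View pics/side3.png

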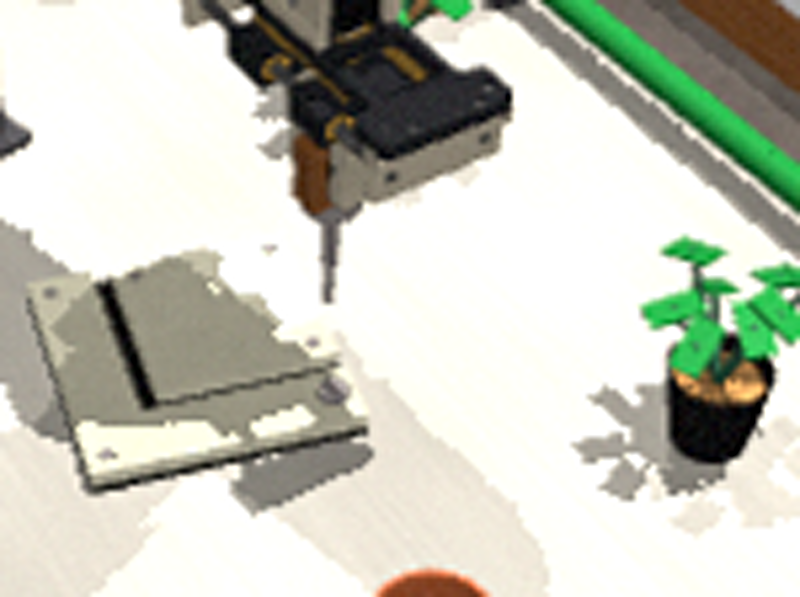

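Tip at (328,301) is within ~1 px of the predicted (324,303) and the shaft is vertical; the joint start is just below. Lowering slowly.

servo_tool --moves '[{"dx": 0,"dy": -0.0005,"dz": -0.02,"roll": 0,"jaw": 0.1},{"dx": 0,"dy": 0,"dz": -0.014,"roll": 0,"jaw": 0.1},{"dx": 0,"dy": 0,"dz": -0.008,"roll": 0,"jaw": 0.1},{"dx": 0,"dy": 0,"dz": -0.003,"roll": 0,"jaw": 0.1},{"dx": 0,"dy": 0,"dz": -0.002,"roll": 0,"jaw": 0.1},{"dx": 0,"dy": 0,"dz": -0.002,"roll": 0,"jaw": 0.1},{"dx": 0,"dy": 0,"dz": -0.001,"roll": 0,"jaw": 0.1},{"dx": 0,"dy": 0,"dz": 0,"roll": 0,"jaw": 0.1},{"dx": 0,"dy": 0,"dz": 0,"roll": 0,"jaw": 0.1},{"dx": 0,"dy": 0,"dz": 0,"roll": 0,"jaw": 0.1}]' --newtons 40

```text
t: 16.6
eef_pos: [0.6071, -0.0516, 0.1017]
ee_rot: [-3.142, -0.0, 0.012]
force: [-0.7, 0.9, -1.8]
width: 0.0199
gripper_force: 40.0
```

servo_tool --moves '[{"dx": 0,"dy": 0,"dz": -0.001,"roll": 0,"jaw": 0.1},{"dx": 0,"dy": 0,"dz": -0.001,"roll": 0,"jaw": 0.1},{"dx": 0,"dy": 0,"dz": -0.001,"roll": 0,"jaw": 0.1},{"dx": 0,"dy": 0,"dz": -0.001,"roll": 0,"jaw": 0.1},{"dx": 0,"dy": 0,"dz": 0,"roll": 0,"jaw": 0.1},{"dx": 0,"dy": 0,"dz": 0,"roll": 0,"jaw": 0.1},{"dx": 0,"dy": 0,"dz": 0,"roll": 0,"jaw": 0.1},{"dx": 0,"dy": 0,"dz": 0,"roll": 0,"jaw": 0.1},{"dx": 0,"dy": 0,"dz": 0,"roll": 0,"jaw": 0.1},{"dx": 0,"dy": 0,"dz": 0,"roll": 0,"jaw": 0.1}]' --newtons 40

```text
t: 17.85
eef_pos: [0.607, -0.0517, 0.0976]
ee_rot: [-3.142, -0.0, 0.012]
force: [0.3, -0.0, -1.0]
width: 0.0196
gripper_force: 40.0
```

servo_tool --moves '[{"dx": -0.0048,"dy": 0.0013,"dz": -0.0005,"roll": 0,"jaw": 0.1},{"dx": -0.0048,"dy": 0.0012,"dz": -0.0005,"roll": 0,"jaw": 0.1},{"dx": -0.0049,"dy": 0.0013,"dz": 0,"roll": 0,"jaw": 0.1},{"dx": -0.0048,"dy": 0.0013,"dz": 0,"roll": 0,"jaw": 0.1},{"dx": -0.0049,"dy": 0.0012,"dz": 0,"roll": 0,"jaw": 0.1},{"dx": -0.0048,"dy": 0.0013,"dz": 0,"roll": 0,"jaw": 0.1},{"dx": -0.0049,"dy": 0.0013,"dz": 0,"roll": 0,"jaw": 0.1},{"dx": -0.0048,"dy": 0.0012,"dz": 0,"roll": 0,"jaw": 0.1},{"dx": -0.0049,"dy": 0.0013,"dz": 0,"roll": 0,"jaw": 0.1},{"dx": -0.0048,"dy": 0.0013,"dz": 0,"roll": 0,"jaw": 0.1}]' --newtons 40

```text
t: 19.1
eef_pos: [0.5583, -0.0389, 0.0966]
ee_rot: [-3.142, 0.0, 0.012]
force: [-0.1, 0.7, -1.3]
width: 0.0196
gripper_force: 40.0
```

servo_tool --moves '[{"dx": -0.0049,"dy": 0.0013,"dz": 0,"roll": 0,"jaw": 0.1},{"dx": -0.0049,"dy": 0.0013,"dz": 0,"roll": 0,"jaw": 0.1},{"dx": -0.0049,"dy": 0.0013,"dz": 0,"roll": 0,"jaw": 0.1},{"dx": -0.0049,"dy": 0.0013,"dz": 0,"roll": 0,"jaw": 0.1},{"dx": -0.0049,"dy": 0.0013,"dz": 0,"roll": 0,"jaw": 0.1},{"dx": -0.0049,"dy": 0.0013,"dz": 0,"roll": 0,"jaw": 0.1},{"dx": -0.0049,"dy": 0.0013,"dz": 0,"roll": 0,"jaw": 0.1},{"dx": -0.0049,"dy": 0.0013,"dz": 0,"roll": 0,"jaw": 0.1},{"dx": -0.0049,"dy": 0.0013,"dz": 0,"roll": 0,"jaw": 0.1},{"dx": -0.0049,"dy": 0.0013,"dz": 0,"roll": 0,"jaw": 0.1}]' --newtons 40

```text
t: 20.35
eef_pos: [0.5093, -0.0259, 0.0966]
ee_rot: [-3.142, -0.0, 0.012]
force: [0.2, 0.4, 0.1]
width: 0.0198
gripper_force: 40.0
```

servo_tool --moves '[{"dx": -0.001,"dy": 0.0003,"dz": 0,"roll": 0,"jaw": 0.1},{"dx": -0.001,"dy": 0.0003,"dz": 0,"roll": 0,"jaw": 0.1},{"dx": 0,"dy": 0,"dz": 0,"roll": 0,"jaw": 0.1},{"dx": 0,"dy": 0,"dz": 0,"roll": 0,"jaw": 0.1},{"dx": 0,"dy": 0,"dz": 0,"roll": 0,"jaw": 0.1},{"dx": 0,"dy": 0,"dz": 0,"roll": 0,"jaw": 0.1},{"dx": 0,"dy": 0,"dz": 0,"roll": 0,"jaw": 0.1},{"dx": 0,"dy": 0,"dz": 0,"roll": 0,"jaw": 0.1},{"dx": 0,"dy": 0,"dz": 0,"roll": 0,"jaw": 0.1},{"dx": 0,"dy": 0,"dz": 0,"roll": 0,"jaw": 0.1}]' --newtons 40

```text
t: 21.6
eef_pos: [0.5076, -0.0254, 0.0966]
ee_rot: [3.142, 0.0, 0.012]
force: [0.5, 0.3, -1.6]
width: 0.0197
gripper_force: 40.0
```

servo_tool --moves '[{"dx": 0.0006,"dy": 0.0045,"dz": 0,"roll": 0,"jaw": 0.1},{"dx": 0.0012,"dy": 0.0045,"dz": 0,"roll": 0,"jaw": 0.1},{"dx": 0.0012,"dy": 0.0045,"dz": 0,"roll": 0,"jaw": 0.1},{"dx": 0.0012,"dy": 0.0045,"dz": 0,"roll": 0,"jaw": 0.1},{"dx": 0.0012,"dy": 0.0045,"dz": 0,"roll": 0,"jaw": 0.1},{"dx": 0.0011,"dy": 0.0045,"dz": 0,"roll": 0,"jaw": 0.1},{"dx": 0.0012,"dy": 0.0045,"dz": 0,"roll": 0,"jaw": 0.1},{"dx": 0.0012,"dy": 0.0045,"dz": 0,"roll": 0,"jaw": 0.1},{"dx": 0.0012,"dy": 0.0045,"dz": 0,"roll": 0,"jaw": 0.1},{"dx": 0.0012,"dy": 0.0045,"dz": 0,"roll": 0,"jaw": 0.1}]' --newtons 40

```text
t: 22.85
eef_pos: [0.519, 0.0199, 0.0966]
ee_rot: [-3.142, -0.0, 0.012]
force: [-0.4, 0.3, -1.9]
width: 0.0198
gripper_force: 40.0
```

servo_tool --moves '[{"dx": 0.0014,"dy": 0.0054,"dz": 0,"roll": 0,"jaw": 0.1},{"dx": 0.0014,"dy": 0.0054,"dz": 0,"roll": 0,"jaw": 0.1},{"dx": 0.0014,"dy": 0.0054,"dz": 0,"roll": 0,"jaw": 0.1},{"dx": 0.0014,"dy": 0.0054,"dz": 0,"roll": 0,"jaw": 0.1},{"dx": 0.0014,"dy": 0.0054,"dz": 0,"roll": 0,"jaw": 0.1},{"dx": 0.0014,"dy": 0.0054,"dz": 0,"roll": 0,"jaw": 0.1},{"dx": 0.0014,"dy": 0.0054,"dz": 0,"roll": 0,"jaw": 0.1},{"dx": 0.0014,"dy": 0.0054,"dz": 0,"roll": 0,"jaw": 0.1},{"dx": 0.0014,"dy": 0.0054,"dz": 0,"roll": 0,"jaw": 0.1},{"dx": 0.0014,"dy": 0.0054,"dz": 0,"roll": 0,"jaw": 0.1}]' --newtons 40

```text
t: 24.1
eef_pos: [0.533, 0.074, 0.0965]
ee_rot: [3.142, 0.0, 0.012]
force: [-0.4, -0.3, -1.3]
width: 0.0199
gripper_force: 40.0
```

servo_tool --moves '[{"dx": 0,"dy": 0,"dz": 0,"roll": 0,"jaw": 0.1},{"dx": 0,"dy": 0,"dz": 0,"roll": 0,"jaw": 0.1},{"dx": 0,"dy": 0,"dz": 0.003,"roll": 0,"jaw": 0.1},{"dx": 0,"dy": 0,"dz": 0.004,"roll": 0,"jaw": 0.1},{"dx": 0,"dy": 0,"dz": 0.005,"roll": 0,"jaw": 0.1},{"dx": 0,"dy": 0,"dz": 0.013,"roll": 0,"jaw": 0.1},{"dx": 0,"dy": 0,"dz": 0.03,"roll": 0,"jaw": 0.1},{"dx": 0,"dy": 0,"dz": 0.03,"roll": 0,"jaw": 0.1},{"dx": 0,"dy": 0,"dz": 0.03,"roll": 0,"jaw": 0.1},{"dx": 0,"dy": 0,"dz": 0,"roll": 0,"jaw": 0.1}]' --newtons 40

```text
t: 25.35
eef_pos: [0.5344, 0.0742, 0.2151]
ee_rot: [-3.14, -0.005, 0.012]
force: [-0.8, 0.4, -2.7]
width: 0.0198
gripper_force: 40.0
```

servo_tool --moves '[{"dx": -0.0055,"dy": 0.036,"dz": 0,"roll": 0,"jaw": 0.1},{"dx": -0.0055,"dy": 0.036,"dz": 0,"roll": 0,"jaw": 0.1},{"dx": -0.0055,"dy": 0.036,"dz": 0,"roll": 0,"jaw": 0.1},{"dx": -0.0055,"dy": 0.036,"dz": 0,"roll": 0,"jaw": 0.1},{"dx": -0.0035,"dy": 0.025,"dz": 0,"roll": 0,"jaw": 0.1},{"dx": -0.0015,"dy": 0.0145,"dz": 0,"roll": 0,"jaw": 0.1},{"dx": 0,"dy": 0,"dz": 0,"roll": 0,"jaw": 0.1},{"dx": 0,"dy": 0,"dz": 0,"roll": 0,"jaw": 0.1},{"dx": 0,"dy": 0,"dz": 0,"roll": 0,"jaw": 0.1},{"dx": 0,"dy": 0,"dz": 0,"roll": 0,"jaw": 0.1}]' --newtons 40

```text
t: 26.6
eef_pos: [0.5061, 0.2566, 0.2117]
ee_rot: [-3.141, -0.0, 0.011]
force: [0.1, 0.1, -1.4]
width: 0.0199
gripper_force: 40.0
```

Correct y by +1.2 mm and lower.

servo_tool --moves '[{"dx": 0,"dy": 0.0012,"dz": 0,"roll": 0,"jaw": 0.1},{"dx": 0,"dy": 0,"dz": -0.01,"roll": 0,"jaw": 0.1},{"dx": 0,"dy": 0,"dz": -0.015,"roll": 0,"jaw": 0.1},{"dx": 0,"dy": 0,"dz": -0.015,"roll": 0,"jaw": 0.1},{"dx": 0,"dy": 0,"dz": -0.015,"roll": 0,"jaw": 0.1},{"dx": 0,"dy": 0,"dz": -0.015,"roll": 0,"jaw": 0.1},{"dx": 0,"dy": 0,"dz": -0.015,"roll": 0,"jaw": 0.1},{"dx": 0,"dy": 0,"dz": -0.01,"roll": 0,"jaw": 0.1},{"dx": 0,"dy": 0,"dz": -0.006,"roll": 0,"jaw": 0.1},{"dx": 0,"dy": 0,"dz": 0,"roll": 0,"jaw": 0.1}]' --newtons 40

```text
t: 27.85
eef_pos: [0.5058, 0.2583, 0.1103]
ee_rot: [3.141, 0.0, 0.012]
force: [0.2, -0.5, -0.8]
width: 0.0197
gripper_force: 40.0
```

servo_tool --moves '[{"dx": 0,"dy": 0,"dz": -0.003,"roll": 0,"jaw": 0.1},{"dx": 0,"dy": 0,"dz": -0.002,"roll": 0,"jaw": 0.1},{"dx": 0,"dy": 0,"dz": -0.002,"roll": 0,"jaw": 0.1},{"dx": 0,"dy": 0,"dz": -0.001,"roll": 0,"jaw": 0.1},{"dx": 0,"dy": 0,"dz": -0.0005,"roll": 0,"jaw": 0.1},{"dx": 0,"dy": 0,"dz": 0,"roll": 0,"jaw": 0.1},{"dx": 0,"dy": 0,"dz": 0,"roll": 0,"jaw": 0.1},{"dx": 0,"dy": 0,"dz": 0,"roll": 0,"jaw": 0.1},{"dx": 0,"dy": 0,"dz": 0,"roll": 0,"jaw": 0.1},{"dx": 0,"dy": 0,"dz": 0,"roll": 0,"jaw": 0.1}]' --newtons 10

```text
t: 29.1
eef_pos: [0.5059, 0.2584, 0.1021]
ee_rot: [-3.142, -0.0, 0.012]
force: [0.1, -1.1, -2.3]
width: 0.0201
gripper_force: 10.0
```

servo_tool --moves '[{"dx": 0,"dy": 0,"dz": -0.0007,"roll": 0,"jaw": 0.1},{"dx": 0,"dy": 0,"dz": 0,"roll": 0,"jaw": 0.1},{"dx": 0,"dy": 0,"dz": 0,"roll": 0,"jaw": 0.1},{"dx": 0,"dy": 0,"dz": 0,"roll": 0,"jaw": 0.1},{"dx": 0,"dy": 0,"dz": 0,"roll": 0,"jaw": 0.25},{"dx": 0,"dy": 0,"dz": 0,"roll": 0,"jaw": 0.3},{"dx": 0,"dy": 0,"dz": 0,"roll": 0,"jaw": 0.4},{"dx": 0,"dy": 0,"dz": 0,"roll": 0,"jaw": 0.5},{"dx": 0,"dy": 0,"dz": 0,"roll": 0,"jaw": 0.6},{"dx": 0,"dy": 0,"dz": 0,"roll": 0,"jaw": 0.7}]' --newtons 10

```text
t: 30.35
eef_pos: [0.5059, 0.2583, 0.1014]
ee_rot: [-3.142, -0.0, 0.012]
force: [0.3, -0.7, -0.1]
width: 0.057
gripper_force: 0.0
```

servo_tool --moves '[{"dx": 0,"dy": 0,"dz": 0.01,"roll": 0,"jaw": 0.8},{"dx": 0,"dy": 0,"dz": 0.03,"roll": 0,"jaw": 0.8},{"dx": 0,"dy": 0,"dz": 0.04,"roll": 0,"jaw": 0.8},{"dx": 0,"dy": 0,"dz": 0.04,"roll": 0,"jaw": 0.8},{"dx": -0.03,"dy": 0,"dz": 0.02,"roll": 0,"jaw": 0.8},{"dx": -0.03,"dy": -0.03,"dz": 0,"roll": 0,"jaw": 0.8},{"dx": 0,"dy": -0.04,"dz": 0,"roll": 0,"jaw": 0.8},{"dx": 0,"dy": -0.04,"dz": 0,"roll": 0,"jaw": 0.8},{"dx": 0,"dy": -0.04,"dz": 0,"roll": 0,"jaw": 0.8},{"dx": 0,"dy": 0,"dz": 0,"roll": 0,"jaw": 0.8}]' --newtons 10

```text
t: 31.6
eef_pos: [0.4457, 0.1064, 0.2424]
ee_rot: [-3.141, -0.001, 0.009]
force: [0.5, 0.2, 0.5]
width: 0.0696
gripper_force: 0.0
```

```bash
python3 - <<'E'
from h import *
p,d=grab_frame("side");W=cloud("side",d);q,e=grab_frame("top")
f=lambda p:cv2.resize(np.clip(p[:,:,::-1]*1.6,0,255).astype(np.uint8),(400,400))
cv2.imwrite("pics/end.png",np.hstack([f(p[130:195,180:245]),f(q[185:245,120:180])]))
hsv=cv2.cvtColor(p,cv2.COLOR_RGB2HSV)
k=W[(abs(W[...,0]-.507)<.06)&(abs(W[...,1]-.257)<.06)&(W[...,2]>.129)&(W[...,2]<.142)&(hsv[...,1]>100)];print(len(k),k.mean(0),cv2.minAreaRect(k[:,:2].astype(np.float32)))
E
```

```text
18 [0.49205229 0.25257338 0.13482848] ((0.49488285183906555, 0.25428032875061035), (0.014925392344594002, 0.018308967351913452), 69.67031860351562)
```

View pics/end.png

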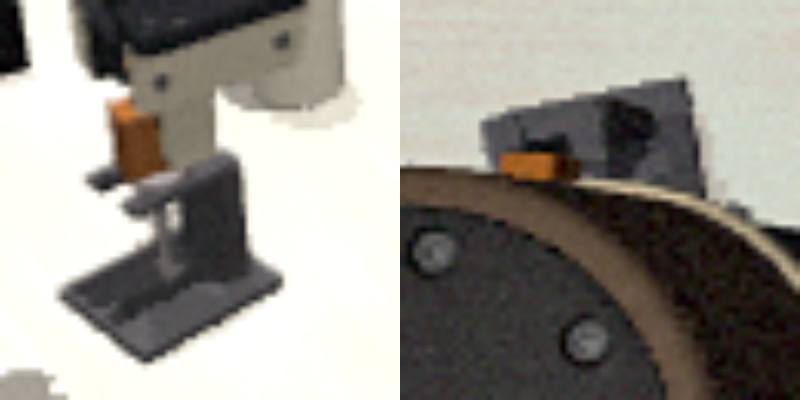

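The side crop shows the probe hanging upright between the prongs: grip at (138,140), shaft in the gap near (168,230), grip top at 0.135 m as at the start. The gripper is clear above it.

```bash
python3 -c "
from station import *
print(job_done())"
```

```text
the job is handed in; nothing more can be done
None
```

I nested the pot in the stack, ran the probe along the whole joint from the boss end to the other end, hung it back in its stand and handed the job in; no verdict came back.

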